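Sort the ink bottles on the illustrator's desk

TASK

Tidy up the inks: stand every capped bottle, the fallen one too, upright in the tray that has its cap's colour, beside the bottle already in there, and put the empty bottle that has lost its cap into the waste-glass tin. It is glass: set each bottle down gently instead of dropping it, and knock none over. Leave the tub, the brush pot and the tape where they are.

Things in the scene. Friction and masses are not known exactly. Their poses are not given: they have to be found in the camera images.
- tray_red: wooden tray with red paint swatches on its ends, fixed: 214 x 60 mm, walls 45 mm high; inside 190 mm along its x, 48 mm along its y, floor 4 mm above the desk. It holds one red-capped bottle, anywhere along it, and has room for two more: in one gap, or one in each. Origin: centre of its underside, x along its length, z up.
- tray_blue: wooden tray with blue paint swatches on its ends, fixed: 214 x 60 mm, walls 45 mm high; inside 190 mm along its x, 48 mm along its y, floor 4 mm above the desk. It holds one blue-capped bottle, anywhere along it, and has room for two more: in one gap, or one in each. Origin: centre of its underside, x along its length, z up.
- glass_tin: low open dark steel tin for waste glass, fixed to the desk: 104 mm along its x, 124 mm along its y, 55 mm high, walls and floor 3 mm. Origin: centre of its underside, z up.
- red_kept: red-capped bottle standing in the red tray, square to it: square glass ink bottle, 38 x 38 mm body 46 mm high, slim neck, round cap 32 mm in diameter from 49 to 64 mm height (64 in all), 65 to 100 g. Origin: centre of its underside, z up, x and y square to its sides.
- blue_kept: blue-capped bottle standing in the blue tray, square to it: square glass ink bottle, 38 x 38 mm body 46 mm high, slim neck, round cap 32 mm in diameter from 49 to 64 mm height (64 in all), 65 to 100 g. Origin: centre of its underside, z up, x and y square to its sides.
- red_a: red-capped bottle, standing on the desk at any yaw: square glass ink bottle, 38 x 38 mm body 46 mm high, slim neck, round cap 32 mm in diameter from 49 to 64 mm height (64 in all), 65 to 100 g. Origin: centre of its underside, z up, x and y square to its sides.
- blue_a: blue-capped bottle, standing on the desk at any yaw: square glass ink bottle, 38 x 38 mm body 46 mm high, slim neck, round cap 32 mm in diameter from 49 to 64 mm height (64 in all), 65 to 100 g. Origin: centre of its underside, z up, x and y square to its sides.
- fallen_blue: blue-capped bottle lying on a flat side, standing bottles close to both its sides and its cap: square glass ink bottle, 38 x 38 mm body 46 mm high, slim neck, round cap 32 mm in diameter from 49 to 64 mm height (64 in all), 65 to 100 g. Origin: centre of its foot (underside), 19 mm above the desk while it lies; x runs from foot to cap: level at the start, up once it stands.
- empty: empty bottle of pale glass that has lost its cap, standing on the desk at any yaw: body 38 x 38 mm and 46 mm high, bare round neck 22 mm in diameter from 46 to 58 mm height, about 60 g. Origin: centre of its underside, z up, x and y square to its sides.
- gesso_tub: bystander: full white plastic tub with lid, 80 mm in diameter, 95 mm high, 0.55 kg, some 110 mm beyond the cap of the fallen bottle. Origin: centre of its underside.
- brush_pot: bystander: white ceramic pot of brushes, 76 mm in diameter, pot 95 mm high, brushes up to 230 mm above the desk and within 40 mm of its axis. Origin: centre of its underside.
- tape: bystander: roll of masking tape lying flat, 90 mm in diameter, 25 mm high. Origin: centre of its underside.
There are look-alikes about, which are no part of the job. Leave any yellow look-alike of the fallen_blue alone. Leave any turquoise look-alike of the tray_blue alone.

How it is judged (in metres and radians):
At the end, for the whole second after the job is handed in: Every red-capped bottle stands upright (within 7 degrees) on the floor of the red tray and every blue-capped one, the fallen one too, on that of the blue tray (within 6 mm of the floor); the capless bottle is inside the steel tin, lying or standing; all at rest (x of red_a in the frame of tray_red between -0.083 and 0.083 m and y of red_a in the frame of tray_red between -0.012 and 0.012 m and z of red_a in the frame of tray_red between -0.002 and 0.01 m and angle between each of red_a, red_kept, blue_a, blue_kept's own z axis and vertical below 0.12 rad and linear speed of each of red_a, red_kept, blue_a, blue_kept, fallen_blue, empty below 0.02 m/s and x of red_kept in the frame of tray_red between -0.083 and 0.083 m and y of red_kept in the frame of tray_red between -0.012 and 0.012 m and z of red_kept in the frame of tray_red between -0.002 and 0.01 m and x of blue_a in the frame of tray_blue between -0.083 and 0.083 m and y of blue_a in the frame of tray_blue between -0.012 and 0.012 m and z of blue_a in the frame of tray_blue between -0.002 and 0.01 m and x of blue_kept in the frame of tray_blue between -0.083 and 0.083 m and y of blue_kept in the frame of tray_blue between -0.012 and 0.012 m and z of blue_kept in the frame of tray_blue between -0.002 and 0.01 m and x of fallen_blue in the frame of tray_blue between -0.083 and 0.083 m and y of fallen_blue in the frame of tray_blue between -0.012 and 0.012 m and z of fallen_blue in the frame of tray_blue between -0.002 and 0.01 m and angle between fallen_blue's own x axis and vertical below 0.12 rad and x of empty in the frame of glass_tin between -0.052 and 0.052 m and y of empty in the frame of glass_tin between -0.062 and 0.062 m and z of empty in the frame of glass_tin between -0.002 and 0.045 m); the robot touches nothing.
It fails at once if the tub, the brush pot or the tape is moved by more than 20 mm (distance of any of gesso_tub, brush_pot, tape from where it was at the start of the episode above 0.02 m).
It fails at once if a standing bottle is knocked over (leans by more than 35 degrees; the capless one may do so inside the tin) ((angle between empty's own z axis and vertical above 0.61 rad and horizontal distance between empty and glass_tin above 0.085 m) or angle between any of red_a, blue_a, red_kept, blue_kept's own z axis and vertical above 0.61 rad).
It fails at once if a bottle is dropped: it moves at more than 0.63 m/s (a fall of 20 mm) with the fingers off it ((linear speed of red_a above 0.63 m/s and contact force between the fingers and red_a below 0.2 N) or (linear speed of blue_a above 0.63 m/s and contact force between the fingers and blue_a below 0.2 N) or (linear speed of red_kept above 0.63 m/s and contact force between the fingers and red_kept below 0.2 N) or (linear speed of blue_kept above 0.63 m/s and contact force between the fingers and blue_kept below 0.2 N) or (linear speed of fallen_blue above 0.63 m/s and contact force between the fingers and fallen_blue below 0.2 N) or (linear speed of empty above 0.63 m/s and contact force between the fingers and empty below 0.2 N)).
It also fails if it takes over 72 s, if anything falls off the work surface, if the arm or the gripper's body presses on something with over 40 N, if the wrist force passes 120 N, or if a joint passes its speed limit or range.

ROBOT

A 6-joint arm with a two-finger parallel gripper is mounted at the origin on the work surface. World frame = base frame: x ahead of the robot, y to its left, z up, the work surface at z = 0. Lengths are in mm, angles in degrees, forces in N, time in s.
With the tool pointing down it reaches from about 350 to 850 mm from the base axis. Payload 8.1 kg.
Tool frame: the origin (TCP) lies on the centre line of the jaws, within the pads' length; the fingertips stand 19 mm ahead of it and the grasp point (between the pads) is the TCP (r.tip_reach is the z of the fingertips in the tool frame, in mm); z points along the fingers, y is the line along which they close (so a half turn about z gives the same grasp; the last joint's range is limited). The gripper opens to 85 mm and grips with 20 to 120 N. Pads are 22 mm wide; open, the fingers measure 114 mm over their backs; the gripper's body (76 mm by 85 mm) begins 54 mm behind the grasp point. The pads swing forward as they close: fully open they stand 13 mm farther back than shut.
Start: joints at [-78.117, 7.471, 85.268, -0, 87.261, -4.893], TCP at [173.201, -574.462, 250.292] pointing down, gripper open.
Joint ranges: [-169.43, 169.43], [-51.17, 129.36], [1.28, 143.12], [-76.62, 256.62], [0, 156.53], [-152.29, 152.29]. Speed limits (degrees/s): [136.94, 136.94, 159.86, 180, 180, 180].

INTERFACE

Orientations are given as [roll, pitch, yaw] about the fixed x, y, z axes, in that order (R = Rz(yaw) Ry(pitch) Rx(roll)).
In Python, from bench import r gives the robot as it stands. The module is installed in compiled form; this text tells all that it offers.
- The arm moves only by the shell command python3 -m handwheel 'ROWS' [FORCE]. ROWS is JSON, a list of rows, each a list of 7 numbers: the shift along the tool's x, y, z in m, then the turn, a rotation vector about the tool's x, y, z in degrees, then the finger opening in m, from 0 to 0.0854. In form: [[tx, ty, tz, ax, ay, az, claw], ...]. A call has 1 to 8 rows; each row shifts and turns the commanded pose from where the row before left it, along the tool's axes as they then stand; what a row does not reach is not made up. A row lasts 1/12 s, in which the tool goes at most 41.7 mm and 7.16 degrees, less where a joint would pass 70% of its speed; a pose out of reach is approached as far as the arm can. A call with a gripper value outside its range is refused whole. The fingers move at their own pace and stop on an object; FORCE is the grip in N (left out, the last holds). Time passes only in rows, so rows that do not move let the fingers close. It gives the time, the measured TCP pose, the force, the opening and the grip force at its end, in the units of the state.
- r.sense(): the state, without advancing time (a new reading comes with each control period).
- r.snapshot(name): name is "side" or "top" or "wrist"; returns (picture, depth): 384x512x3 uint8, blue, green, red; 384x512 float32, mm along the optical axis (not along the pixel's ray), 0 where there is no reading.
- r.calibration(name): a dict with "vfov" (degrees; the focal length in pixels is half the picture's height over the tangent of half this angle, whatever the lens; pixels are square), "cx", "cy" (the principal point, pixels), "rvec" (rotation vector, rad) and "tvec" (3), from world to camera coordinates, as OpenCV has them; the wrist camera has in their place "tool_from_camera" (4x4, takes a point from camera to tool coordinates, whose origin is the TCP and whose axes are the flange's). Camera axes: x right, y down, z forward; pixel columns grow to the right and rows downward; lengths in mm; the calibration is good to about 2 mm. A picture is of the moment at which its call begins: read the wrist's pose just before it. calibration takes no time and is no camera call.
- r.hand_in(): hands the job in; it is judged then, once.
The state is a dict: "time": time; "joint_pos": joint angles; "qd": joint speeds; "joint_efforts": joint torques, N m; "tool_pos": TCP position; "tcp_rot": TCP orientation; "ft_force": force on the tool from outside, world axes, zero at the start; "wrist_torque": the same for the moment, N m; "finger_gap": finger opening in mm; "grip_force": force on a finger pad.
Only numpy, scipy, OpenCV 4.12 (cv2) and the standard library are available. Lean on these libraries where they do the work, as an engineer would, in place of code of your own. Each camera call takes 0.05 s, during which the arm holds its last target. There are 200 camera calls.

## Working session

There is one attempt and no reset: what is moved stays moved. The work goes in short steps, Python scripts to look and compute and a shell command to move; the robot and the scene stay as the last step left them, time stands still between calls to the robot, and variables do not carry over. Pictures are saved under pics/ and viewed, at most 13 in all, crops included, and the job is handed in when it is done.

```bash
mkdir -p pics
cat > h.py <<'E'
import numpy as np, cv2
from bench import r
def cam(n):
    c=r.calibration(n); f=192/np.tan(np.radians(c["vfov"])/2)
    K=np.array([[f,0,c["cx"]],[0,f,c["cy"]],[0,0,1]])
    R,_=cv2.Rodrigues(np.array(c["rvec"],float)); return K,R,np.array(c["tvec"],float).reshape(3)
def cloud(n,d):
    K,R,t=cam(n); v,u=np.mgrid[:384,:512]
    P=np.stack([(u-K[0,2])/K[0,0]*d,(v-K[1,2])/K[1,1]*d,d],-1)
    return (P-t)@R
E
python3 - <<'E'
from h import *
for n in ("top","side"):
    p,d=r.snapshot(n); np.savez(n+"0.npz",p=p,d=d); cv2.imwrite(f"pics/{n}0.png",cv2.resize(p,(800,600),interpolation=cv2.INTER_CUBIC))
    print(n,r.calibration(n), cam(n)[0][0,0], (d==0).mean())
print(r.sense()); print(r.calibration("wrist"))
E
```

```text
top {'vfov': 52.62238179169301, 'cx': 252.18094095837026, 'cy': 193.0670934976023, 'rvec': array([ 2.15985047, -2.10552255,  0.21311942]), 'tvec': array([-102.18318456,  541.00342997,  941.17981395])} 388.2915268366805 0.003941853841145833
side {'vfov': 51.07455407911747, 'cx': 264.3936723785276, 'cy': 191.32445921552446, 'rvec': array([ 0.83740902, -2.32780996,  1.3052979 ]), 'tvec': array([351.78917249, 241.53935313, 873.47257109])} 401.8633023383775 0.004099527994791667
{'time': 0.1, 'joint_pos': array([-7.81162387e+01,  7.51472292e+00,  8.53233301e+01,  9.32004775e-04,
        8.72592951e+01, -4.89460679e+00]), 'qd': array([-0.02065964, -0.07619737, -0.13763277, -0.00867383,  0.04468909,
       -0.04662258]), 'joint_efforts': array([ 1.82728185e-03, -5.70948780e+01, -5.01944017e+01, -9.31092131e-05,
        7.90187682e-03,  4.81071208e-05]), 'tool_pos': array([ 173.11957198, -574.00746368,  249.30540084]), 'tcp_rot': array([-1.79903086e+02, -9.23351025e-03,  1.67783150e+01]), 'ft_force': array([-0.4638715 , -0.1340047 , -0.01905272]), 'wrist_torque': array([0.00419124, 0.01142774, 0.03139467]), 'grip_force': 0.0, 'finger_gap': 85.33296502591284}
{'vfov': 68.08161932335557, 'cx': 252.82032151285583, 'cy': 191.0912868178971, 'tool_from_camera': array([[ 9.71187193e-04, -9.55039660e-01, -2.96476481e-01,
         7.61647867e+01],
       [ 9.99999121e-01,  6.59963721e-04,  1.14982076e-03,
        -1.16817704e+00],
       [-9.02460705e-04, -2.96477337e-01,  9.55039462e-01,
        -1.24303404e+02],
       [ 0.00000000e+00,  0.00000000e+00,  0.00000000e+00,
         1.00000000e+00]])}
```

View pics/top0.png

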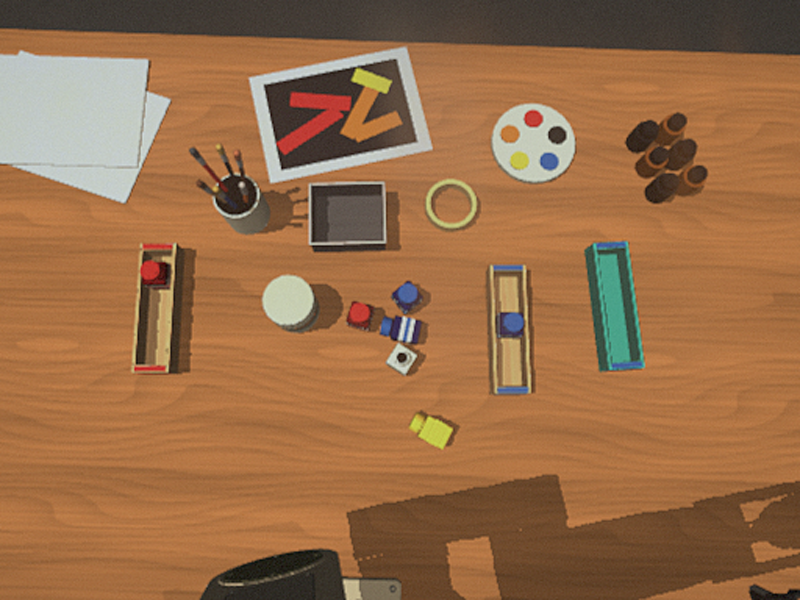

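View pics/side0.png

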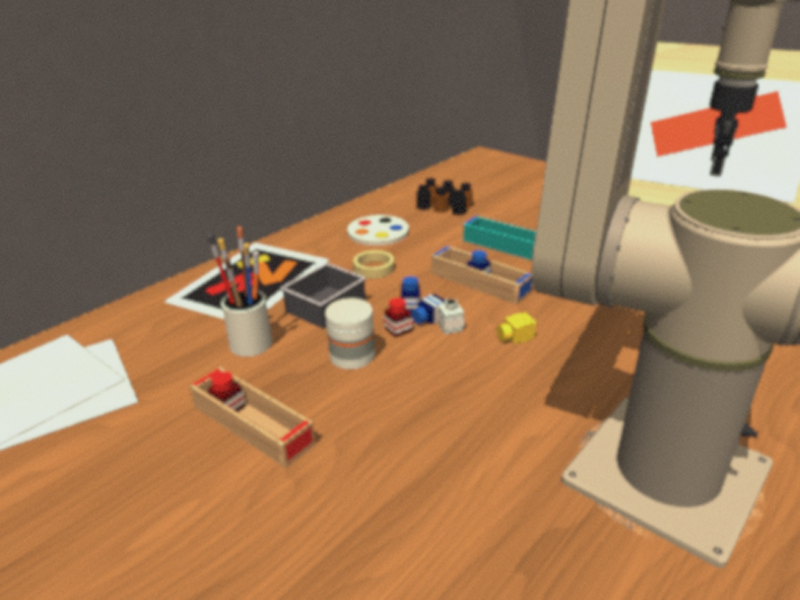

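The top view shows (800x600 px) the red tray at (157,308), the blue tray at (510,328), the tin at (347,215), red_a (360,315), blue_a (407,295), the fallen bottle (400,328) with its cap to the left, and the empty (402,358). The turquoise tray and yellow bottle are decoys.

```bash
cat > m.py <<'E'
from h import *
z=np.load("top0.npz"); p,d=z["p"],z["d"]; X=cloud("top",d); S=.64
hsv=cv2.cvtColor(p,cv2.COLOR_BGR2HSV).astype(int); H,Sa,V=hsv[...,0],hsv[...,1],hsv[...,2]
h=X[...,2]
v,u=np.mgrid[:384,:512]
def near(x,y,rad): return (u-x*S)**2+(v-y*S)**2<(rad*S)**2
print("desk",np.median(h[near(250,430,30)]))
red=((H<6)|(H>174))&(Sa>190); blue=(H>105)&(H<128)&(Sa>120)
def rep(n,m):
    P=X[m]; print(n,m.sum(),P.mean(0).round(1),"med",np.median(P,0).round(1),"z",np.percentile(P[:,2],[5,95]).round(1))
rep("red_kept",near(153,272,22)&red&(h>52)); rep("blue_kept",near(512,324,20)&blue&(h>52))
rep("red_a",near(360,315,22)&red&(h>52)); rep("blue_a",near(407,295,22)&blue&(h>52))
rep("empty",near(402,358,20)&(h>38))
def rect(n,m,off=0):
    P=X[m][:,:2].astype(np.float32); c,s,a=cv2.minAreaRect(P); print(n,m.sum(),np.round(c,1),np.round(s,1),round(a,1))
rect("empty",near(402,358,25)&(h>30)&(h<54))
rect("red_a body",near(360,315,30)&(h>25)&(h<52))
rect("blue_a body",near(407,295,25)&(h>30)&(h<52))
fm=near(402,330,30)&(h>20)&(h<44)&(v>308*S)&(v<345*S)
rect("fallen all",fm); rect("fall cap",fm&(u<391*S))
rect("fall body",fm&(h>32)&(u>394*S))
for n,x,y,hm in(("tray_red",157,308,38),("tray_blue",510,328,38),("tin",347,215,46)):
    m=near(x,y,90)&(h>hm)&(h<hm+14)
    k=cv2.connectedComponentsWithStats(m.astype(np.uint8)); i=1+np.argmax(k[2][1:,4]); rect(n,k[1]==i)
rep("tub",near(290,302,25)&(h>85)); rep("pot",near(240,200,35)&(h>85)&(h<105)); rect("tape",near(452,205,30)&(h>15))
E
python3 m.py
```

```text
desk 0.026203170632630814
red_kept 109 [579.8 304.8  66.8] med [580.1 304.2  68.1] z [56.1 70.9]
blue_kept 103 [ 513.1 -280.4   68.3] med [ 512.8 -281.    68.4] z [65.7 71.4]
red_a 18 [524.  -36.1  63.9] med [525.8 -35.6  63.8] z [60.8 66.1]
blue_a 83 [ 556.5 -106.5   64.3] med [ 556.4 -107.3   64.2] z [61.5 66.7]
empty 232 [ 450.5 -102.    61.8] med [ 451.2 -102.4   46.7] z [42.6 60.1]
empty 237 [ 460.2 -103.2] [46.4 66.4] 80.8
red_a body 151 [517.7 -47.5] [67.8 38.3] 74.7
blue_a body 119 [ 547.8 -111.4] [61.9 47.1] 13.3
fallen all 375 [ 505.7 -100.6] [60.5 64.3] 1.5
fall cap 79 [504.3 -76.3] [35.7 15.6] 1.5
fall body 253 [ 504.5 -112.2] [57.5 41.2] 1.3
tray_red 796 [525.9 302.3] [212.7  61.6] 2.0
tray_blue 642 [ 505.3 -279.4] [211.9  60.9] 1.5
tin 390 [690.8  -7. ] [108.5 127.6] 2.7
tub 770 [530.6  74.8  97.7] med [530.9  75.   95.4] z [92.4 98. ]
pot 534 [696.4 165.7  95.4] med [693.7 166.8  95.4] z [91.5 99.1]
tape 361 [ 561.6 -152.7] [ 88.1 419.5] 79.4
```

```bash
python3 -m handwheel '[[0.031,-0.0264,0,0,0,0,0.085],[0.031,-0.0264,0,0,0,0,0.085],[0.031,-0.0264,0,0,0,0,0.085],[0.031,-0.0264,0,0,0,0,0.085],[0.031,-0.0264,0,0,0,0,0.085],[0.031,-0.0264,0,0,0,0,0.085],[0.031,-0.0264,0,0,0,0,0.085],[0.031,-0.0264,0,0,0,0,0.085]]' 40
python3 -m handwheel '[[0.031,-0.0264,0,0,0,0,0.085],[0.031,-0.0264,0,0,0,0,0.085],[0.031,-0.0264,0,0,0,0,0.085],[0.031,-0.0264,0,0,0,0,0.085],[0.031,-0.0264,0,0,0,0,0.085],[0.031,-0.0264,0,0,0,5.6,0.085],[0,0,0,0,0,5.6,0.085],[0,0,0,0,0,5.6,0.085]]'
python3 -m handwheel '[[0,0,0,0,0,0,0.05],[0,0,0,0,0,0,0.05]]'
cat >> h.py <<'E'
from scipy.spatial.transform import Rotation as Ro
def wrist(name=None):
    s=r.sense(); p,d=r.snapshot("wrist"); c=r.calibration("wrist"); f=192/np.tan(np.radians(c["vfov"])/2)
    v,u=np.mgrid[:384,:512]; P=np.stack([(u-c["cx"])/f*d,(v-c["cy"])/f*d,d],-1)
    T=np.array(c["tool_from_camera"]); P=P@T[:3,:3].T+T[:3,3]
    X=P@Ro.from_euler("xyz",s["tcp_rot"],degrees=True).as_matrix().T+s["tool_pos"]
    if name: np.savez(name+".npz",p=p,d=d,X=X); cv2.imwrite(f"pics/{name}.png",cv2.resize(p,(800,600),interpolation=cv2.INTER_CUBIC))
    return p,d,X,s
E
python3 - <<'E'
from h import *
p,d,X,s=wrist("w1"); print(s["tool_pos"],s["tcp_rot"],r.tip_reach,s["finger_gap"])
E
```

```text
time: 0.77
tool_pos: [350.1, -298.7, 250.0]
tcp_rot: [-180.0, 0.0, 16.8]
ft_force: [0.6, -0.6, -0.4]
finger_gap: 85.2
grip_force: 0.0
time: 1.43
tool_pos: [482.7, -92.7, 249.7]
tcp_rot: [-180.0, 0.1, -0.0]
ft_force: [-0.7, -0.4, -0.1]
finger_gap: 84.7
grip_force: 0.0
time: 1.6
tool_pos: [481.8, -95.1, 249.9]
tcp_rot: [-180.0, 0.0, 0.2]
ft_force: [-0.2, 0.1, -0.5]
finger_gap: 63.3
grip_force: 0.0
[481.840845   -95.14185258 249.90370433] [-1.79991456e+02  4.56887304e-02  1.69580643e-01] 19.0 63.29756733010909
```

View pics/w1.png

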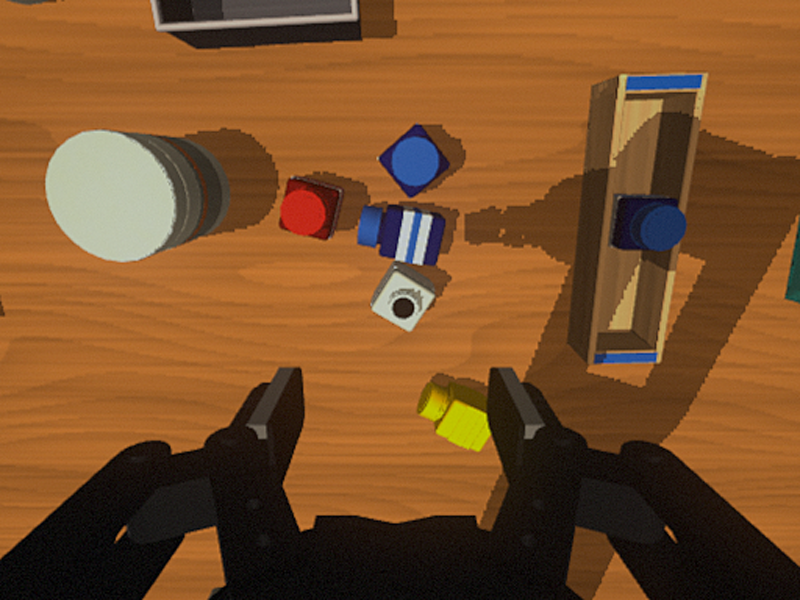

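The wrist view shows (800x600) red_a cap (303,210), blue_a cap (415,162) turned ~45°, fallen bottle (415,232) cap to the left, empty (403,298), and the blue tray at right with its bottle at (655,225).

```bash
cat > m2.py <<'E'
from h import *
z=np.load("w1.npz"); p,d,X=z["p"],z["d"],z["X"]; S=.64
hsv=cv2.cvtColor(p,cv2.COLOR_BGR2HSV).astype(int); H,Sa,V=hsv[...,0],hsv[...,1],hsv[...,2]
h=X[...,2]; v,u=np.mgrid[:384,:512]
near=lambda x,y,rad:(u-x*S)**2+(v-y*S)**2<(rad*S)**2
rect=lambda m:[np.round(a,1) for a in cv2.minAreaRect(X[m][:,:2].astype(np.float32))]
print("desk",np.median(h[near(300,280,20)]))
for n,x,y in(("red_a",303,210),("blue_a",415,162),("blue_kept",657,226),("empty",403,300)):
    near0=near(x,y,42); zt=58 if n!="empty" else 53
    m=near0&(h>zt)&(h<75); P=X[m]
    c=cv2.minEnclosingCircle(P[:,:2].astype(np.float32)); print(n,"top",m.sum(),P.mean(0).round(1),np.round(c[0],1),round(c[1],1))
    lo=40 if n!="blue_kept" else 46
    m=near0&(h>lo)&(h<lo+8); m=cv2.morphologyEx(m.astype(np.uint8),cv2.MORPH_OPEN,np.ones((2,2)))>0; print("  body",m.sum(),rect(m), "med z",np.median(h[m]).round(1))
b=near(402,236,50)&(H>105)&(H<128)&(Sa>90)
fa=near(408,235,48)&(h>33)&(h<43)&(v>195*S)&(v<275*S)
print("fallen body top",rect(fa&(u>390*S)),np.median(h[fa]))
print("fallen cap",rect(near(370,226,16)&(h>24)&(h<42)),"cols", X[near(370,226,16)&(h>24)&(h<42)].mean(0).round(1))
m=near(640,215,190)&(h>41)&(h<48)&(u>565*S)&(u<712*S)
m=cv2.morphologyEx(m.astype(np.uint8),cv2.MORPH_OPEN,np.ones((2,2))); k=cv2.connectedComponentsWithStats(m); i=1+np.argmax(k[2][1:,4]); print("tray_blue",rect(k[1]==i))
E
python3 m2.py
```

```text
desk 0.8773937445628661
red_a top 702 [523.6 -30.4  65. ] [523.  -29.8] 16.0
  body 344 [array([518., -28.]), array([39.7, 47.8]), np.float64(74.1)] med z 46.3
blue_a top 748 [ 557.2 -106.8   65.3] [ 557.  -106.9] 15.8
  body 400 [array([ 555.6, -110.7]), array([41.9, 41.8]), np.float64(40.1)] med z 46.5
blue_kept top 823 [ 514.7 -274.9   68.3] [ 514.  -276.8] 16.2
  body 422 [array([ 531.3, -217.7]), array([252.8,  45.4]), np.float64(73.0)] med z 50.6
empty top 307 [453.8 -99.7  59.3] [453.1 -99.7] 11.7
  body 580 [array([ 482.4, -108.7]), array([ 52.2, 144.6]), np.float64(81.5)] med z 46.6
fallen body top [array([ 497. , -108.6]), array([41.6, 49.4]), np.float64(83.3)] 38.799059281511035
fallen cap [array([509.5, -76.3]), array([21.8, 22.7]), np.float64(88.9)] cols [509.8 -75.8  33.9]
tray_blue [array([ 494. , -218.2]), array([241.5, 242.3]), np.float64(2.9)]
```

```bash
python3 -m handwheel '[[0.0207,-0.0325,0,0,0,7,0.05],[0.0128,-0.0348,0,0,0,7,0.05],[0,0,0.04,0,0,0,0.05],[0,0,0.04,0,0,0,0.05],[0,0,0.02,0,0,0,0.05]]'
python3 - <<'E'
from h import *
z=np.load("w1.npz"); X=z["X"]; print(X.shape)
def tips(X,s,g):
    T=(X-s["tool_pos"])@Ro.from_euler("xyz",s["tcp_rot"],degrees=True).as_matrix()
    m=(abs(T[...,0])<14)&(abs(T[...,1])<60)&(T[...,2]<60)&(T[...,2]>-20)&(z0>0)
    for sg in(-1,1):
        q=T[m&(T[...,1]*sg>0)]; print(g,len(q),np.percentile(q[:,2],[50,90,98]).round(1),"x",np.percentile(q[:,0],[2,98]).round(1),"y",np.percentile(q[:,1],[2,98]).round(1))
z0=z["d"]
s0=dict(tool_pos=np.array([481.84,-95.14,249.9]),tcp_rot=[-180,0.046,.17]); tips(X,s0,63)
p,d,X,s=wrist("w2"); z0=d; tips(X,s,s["finger_gap"]); print(s["tool_pos"],s["tcp_rot"])
h=X[...,2]; m=(h>56)&(h<68)&(np.hypot(X[...,0]-523,X[...,1]+30)<22); P=X[m]; print("cap",P.mean(0),cv2.minEnclosingCircle(P[:,:2].astype(np.float32)))
m=(h>41)&(h<49)&(np.hypot(X[...,0]-523,X[...,1]+30)<28); print(cv2.minAreaRect(X[m][:,:2].astype(np.float32)))
E
```

```text
time: 2.07
tool_pos: [515.3, -33.3, 145.8]
tcp_rot: [180.0, 0.3, -13.1]
ft_force: [-1.0, -0.0, -1.3]
finger_gap: 50.2
grip_force: 0.0
(384, 512, 3)
63 1419 [-7.5  5.8 10.1] x [-10.1  11.5] y [-46.1 -32.7]
63 1412 [-7.6  5.5 10.1] x [-9.9 11.6] y [30.2 43.5]
50.15830031338821 1322 [-5.9  7.9 12.6] x [-10.2  11.3] y [-39.3 -26.1]
50.15830031338821 1328 [-5.9  7.9 12.7] x [-10.1  11.3] y [23.5 36.7]
[515.27718325 -33.2856102  145.81786676] [179.98171523   0.26568091 -13.06892543]
cap [524.7428486  -30.07676964  64.80931672] ((523.5521850585938, -29.754480361938477), 15.929859161376953)
((523.9614868164062, -29.978137969970703), (37.92066192626953, 37.3253059387207), 75.05099487304688)
```

View pics/w2.png

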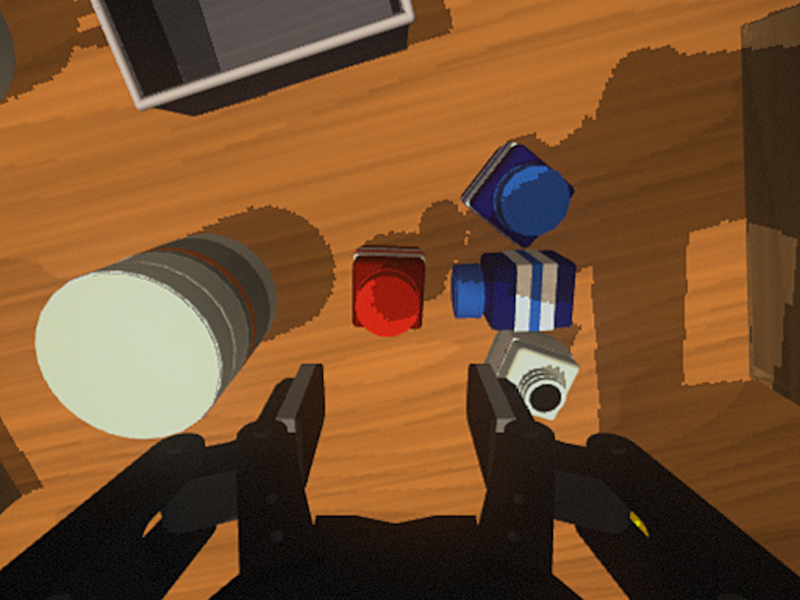

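The wrist view shows red_a centred ahead of the fingers at (390,290), blue_a (530,195), the fallen bottle (515,290), and the empty (540,375). Tips are about 12.7 mm ahead at a 50 mm gap, so roughly 15.5 mm at a 32 mm gap.

```bash
python3 -m handwheel '[[0,0,0.03,0,0,1,0.05],[0,0,0,0,0,0,0.05],[0,0,0,0,0,0,0.05]]'
```

```text
time: 2.37
tool_pos: [516.3, -34.0, 119.9]
tcp_rot: [180.0, 0.2, -14.2]
ft_force: [0.3, -0.6, 0.5]
finger_gap: 49.8
grip_force: 0.0
```

```bash
python3 -m handwheel '[[0.006,-0.0057,0.015,0,0,0.8,0.05],[0,0,0.02,0,0,0,0.05],[0,0,0.015,0,0,0,0.05],[0,0,0.005,0,0,0,0.05],[0,0,0,0,0,0,0.05]]'
```

```text
time: 2.78
tool_pos: [524.7, -29.8, 65.9]
tcp_rot: [180.0, 0.0, -15.0]
ft_force: [0.1, -0.0, -0.6]
finger_gap: 50.1
grip_force: 0.0
```

```bash
python3 -m handwheel '[[0,0,0,0,0,0,0.024],[0,0,0,0,0,0,0.024],[0,0,0,0,0,0,0.024],[0,0,0,0,0,0,0.024],[0,0,-0.005,0,0,0,0.024],[0,0,-0.015,0,0,0,0.024]]' 45
```

```text
time: 3.28
tool_pos: [523.3, -29.3, 84.3]
tcp_rot: [180.0, 0.2, -15.0]
ft_force: [0.0, 0.2, -1.7]
finger_gap: 30.5
grip_force: 44.7
```

```bash
python3 -m handwheel '[[0,0,-0.035,0,0,0,0.024],[0,0,-0.04,0,0,0,0.024],[0,0,-0.03,0,0,0,0.024],[-0.009,-0.0265,0,0,0,0,0.024],[-0.0107,-0.0315,0,0,0,0,0.024],[-0.0107,-0.0315,0,0,0,0,0.024],[-0.0107,-0.0315,0,0,0,0,0.024],[-0.0107,-0.0315,0,0,0,0,0.024]]'
python3 -m handwheel '[[-0.0107,-0.0315,0,0,0,0,0.024],[-0.0107,-0.0315,0,0,0,0,0.024],[-0.0107,-0.0315,0,0,0,0,0.024],[-0.0107,-0.0315,0,0,0,0,0.024],[-0.0087,-0.022,0,0,0,-5,0.024],[0,0,0,0,0,-5,0.024],[0,0,0,0,0,-5,0.024],[0,0,0,0,0,0,0.024]]'
python3 - <<'E'
from h import *
p,d,X,s=wrist("w3"); print(s["tool_pos"],s["tcp_rot"],s["finger_gap"],s["grip_force"])
E
```

```text
time: 3.95
tool_pos: [514.0, 132.7, 191.3]
tcp_rot: [-180.0, -0.1, -15.1]
ft_force: [-0.7, 0.6, -0.1]
finger_gap: 30.3
grip_force: 44.7
time: 4.62
tool_pos: [502.5, 288.3, 190.9]
tcp_rot: [-180.0, -0.0, 0.3]
ft_force: [0.0, -0.3, -0.3]
finger_gap: 29.9
grip_force: 44.8
[502.52754082 288.26107365 190.86072376] [-1.79990790e+02 -1.08412717e-02  2.85900010e-01] 29.949119165342292 44.811514019966125
```

View pics/w3.png

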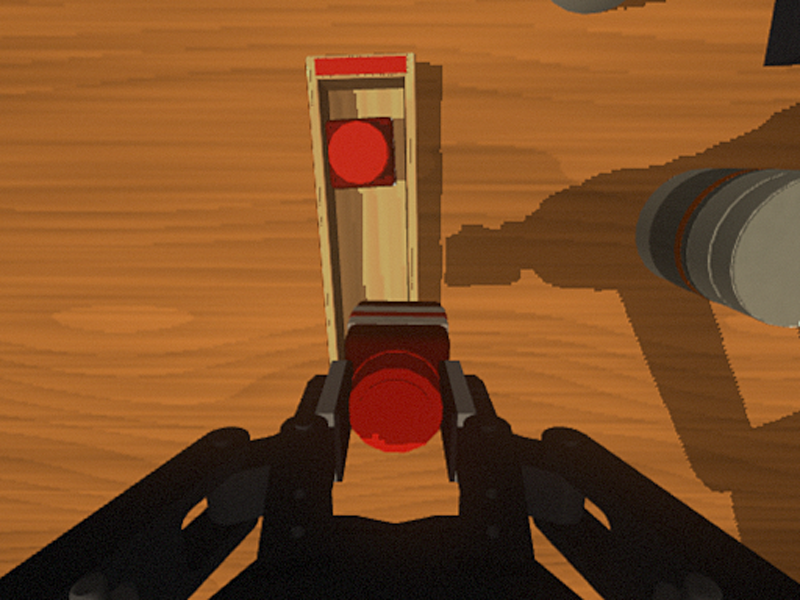

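The view shows the held red_a centred at (395,390), square to the jaws, with the red tray ahead and red_kept at (358,153). Next I measure the tray rim and the bottle's hang.

```bash
cat >> h.py <<'E'
def tray(X,guess,cap):
    h=X[...,2]; g=np.array(guess); m=(h>42)&(h<48)&(abs(X[...,0]-g[0])<115)&(abs(X[...,1]-g[1])<45)
    m=cv2.morphologyEx(m.astype(np.uint8),cv2.MORPH_OPEN,np.ones((2,2)))>0
    P=X[m][:,:2]; out=[]
    for lo in(0,1):
        q=P[(P[:,1]>g[1])==lo]; q=q[abs(abs(q[:,1]-g[1])-27)<8]
        a=np.polyfit(q[:,0],q[:,1],1)
        for _ in range(3):
            e=q[:,1]-np.polyval(a,q[:,0]); a=np.polyfit(q[abs(e)<3][:,0],q[abs(e)<3][:,1],1)
        out.append((len(q),np.degrees(np.arctan(a[0])).round(2),np.polyval(a,g[0]).round(1)))
    print("walls n,yaw,y at x0",out,"x range",np.percentile(P[:,0],[.5,99.5]).round(1))
    m=(h>60)&(h<73)&(np.hypot(X[...,0]-cap[0],X[...,1]-cap[1])<24)
    print("cap",np.round(cv2.minEnclosingCircle(X[m][:,:2].astype(np.float32))[0],1))
E
python3 - <<'E'
from h import *
X=np.load("w3.npz")["X"]; tray(X,(526,302),(580,304))
h=X[...,2]; q=(np.hypot(X[...,0]-502,X[...,1]-288)<45)
for lo,hi in((160,176),(184,196),(185,215)):
    m=q&(h>lo)&(h<hi); P=X[m]; print(lo,m.sum(),P.min(0).round(1),P.max(0).round(1),cv2.minAreaRect(P[:,:2].astype(np.float32)))
E
```

```text
walls n,yaw,y at x0 [(969, np.float64(1.6), np.float64(278.7)), (1455, np.float64(1.66), np.float64(331.7))] x range [454.6 633.4]
cap [582.3 309.9]
160 1385 [503.8 270.1 160. ] [519.9 308.1 176. ] ((512.1895751953125, 289.057861328125), (15.931070327758789, 38.14213180541992), 1.6630491018295288)
184 3562 [484.5 260.9 184. ] [516.5 318.2 196. ] ((500.7521667480469, 290.6424255371094), (56.797279357910156, 31.984676361083984), 82.94694519042969)
185 5251 [484.5 256.2 185. ] [516.5 322.5 215. ] ((500.4975280761719, 289.38800048828125), (66.32178497314453, 31.959182739257812), 89.62882232666016)
```

```bash
python3 -m handwheel '[[0,-0.0155,0,0,0,0,0.024],[0,0,0.025,0,0,0,0.024],[0,0,0.025,0,0,0,0.024],[0,0,0,0,0,0,0.024],[0,0,0,0,0,0,0.024]]'
```

```text
time: 5.08
tool_pos: [501.6, 302.5, 139.0]
tcp_rot: [179.9, 0.2, -0.2]
ft_force: [0.9, -0.2, -1.2]
finger_gap: 30.1
grip_force: 44.8
```

```bash
python3 -m handwheel '[[0,-0.0012,0.02,0,0,-0.5,0.024],[0,0,0.025,0,0,0,0.024],[0,0,0.013,0,0,0,0.024],[0,0,0.004,0,0,0,0.024],[0,0,0,0,0,0,0.024]]'
python3 -m handwheel '[[0,0,0.003,0,0,0,0.024],[0,0,0.0015,0,0,0,0.024],[0,0,0,0,0,0,0.024]]'
```

```text
time: 5.5
tool_pos: [502.5, 303.9, 78.1]
tcp_rot: [180.0, 0.1, 0.4]
ft_force: [-1.3, 0.3, 0.1]
finger_gap: 29.9
grip_force: 44.8
time: 5.75
tool_pos: [503.5, 304.5, 74.9]
tcp_rot: [-180.0, -0.1, 0.5]
ft_force: [-0.4, 1.0, -0.5]
finger_gap: 30.2
grip_force: 44.8
```

```bash
python3 -m handwheel '[[0,0,0.002,0,0,0,0.024],[0,0,0.0015,0,0,0,0.024],[0,0,0.001,0,0,0,0.024],[0,0,0,0,0,0,0.024]]'
python3 -m handwheel '[[0,0,0.001,0,0,0,0.024],[0,0,0.001,0,0,0,0.024],[0,0,0,0,0,0,0.024]]'
```

```text
time: 6.08
tool_pos: [504.0, 304.5, 71.6]
tcp_rot: [-180.0, -0.1, 0.5]
ft_force: [-4.0, -2.7, 12.7]
finger_gap: 30.4
grip_force: 45.9
time: 6.33
tool_pos: [504.8, 304.6, 71.6]
tcp_rot: [-180.0, -0.2, 0.5]
ft_force: [-8.7, -7.5, 25.8]
finger_gap: 29.8
grip_force: 47.1
```

```bash
python3 -m handwheel '[[0,0,-0.002,0,0,0,0.024],[0,0,0,0,0,0,0.05],[0,0,0,0,0,0,0.05],[0,0,0,0,0,0,0.05],[0,0,-0.02,0,0,0,0.05],[0,0,-0.04,0,0,0,0.05],[0,0,-0.04,0,0,0,0.05],[0,0,0,0,0,0,0.05]]'
python3 - <<'E'
from h import *
p,d,X,s=wrist("w4"); print(s["tool_pos"],s["tcp_rot"],s["finger_gap"])
tray(X,(526,305),(503,305)); h=X[...,2]
m=(np.hypot(X[...,0]-503,X[...,1]-305)<34)&(h>46)&(h<53); print(cv2.minAreaRect(X[m][:,:2].astype(np.float32)),np.median(h[m])); 
m=(np.hypot(X[...,0]-503,X[...,1]-305)<20)&(h>63)&(h<75); print(np.percentile(h[m],[5,50,95]))
E
```

```text
time: 7.0
tool_pos: [506.8, 306.3, 178.4]
tcp_rot: [-179.7, -0.6, 0.5]
ft_force: [1.5, 0.9, 2.0]
finger_gap: 50.5
grip_force: 0.0
[506.82707649 306.29111195 178.39067844] [-179.68743789   -0.64200169    0.47146531] 50.516996353695546
walls n,yaw,y at x0 [(1552, np.float64(1.91), np.float64(278.8)), (1703, np.float64(1.86), np.float64(331.9))] x range [391.7 633.4]
cap [501.8 304.1]
((503.2060852050781, 305.2640075683594), (46.6292724609375, 58.886810302734375), 1.7882486581802368) 49.80754554873475
[67.47068567 69.1362048  70.32434181]
```

```bash
python3 -m handwheel '[[0.003,0.038,0,0,0,0,0.05],[0.004,0.039,0,0,0,0,0.05],[0.004,0.039,0,0,0,0,0.05],[0.004,0.039,0,0,0,0,0.05],[0.004,0.039,0,0,0,0,0.05],[0.004,0.039,0,0,0,0,0.05],[0.004,0.039,0,0,0,0,0.05],[0.004,0.039,0,0,0,0,0.05]]'
python3 -m handwheel '[[0.004,0.039,0,0,0,0,0.05],[0.003,0.039,0,0,0,0,0.05],[0,0.02,0,0,0,-6.9,0.05],[0,0,0,0,0,-6.9,0.05],[0,0,0,0,0,-6.9,0.05],[0,0,0,0,0,-6.9,0.05],[0,0,0,0,0,-6.9,0.05],[0,0,0,0,0,-6.9,0.05]]'
cat >> h.py <<'E'
def bottle(X,x,y,zc=64,zs=46,rc=22):
    h=X[...,2]; D=np.hypot(X[...,0]-x,X[...,1]-y)
    m=(h>zc-6)&(h<zc+5)&(D<rc); c,rr=cv2.minEnclosingCircle(X[m][:,:2].astype(np.float32)); print("cap",np.round(c,1),round(rr,1),"z",np.percentile(h[m],[5,50,95]).round(1))
    D=np.hypot(X[...,0]-c[0],X[...,1]-c[1]); m=(h>zs-4)&(h<zs+3)&(D<28); m=cv2.morphologyEx(m.astype(np.uint8),cv2.MORPH_OPEN,np.ones((2,2)))>0
    b=cv2.minAreaRect(X[m][:,:2].astype(np.float32)); print("shoulder",np.round(b[0],1),np.round(b[1],1),round(b[2],1)); return c,b
E
python3 - <<'E'
from h import *
p,d,X,s=wrist("w5"); print(s["tool_pos"],s["tcp_rot"],s["finger_gap"]); bottle(X,557,-107); bottle(X,453,-100,58,46,15)
E
```

```text
time: 7.72
tool_pos: [535.5, -8.3, 168.0]
tcp_rot: [-180.0, 0.1, 0.5]
ft_force: [1.8, 0.3, 1.0]
finger_gap: 49.7
grip_force: 0.0
time: 8.38
tool_pos: [543.4, -104.4, 167.7]
tcp_rot: [-179.9, 0.1, 42.2]
ft_force: [-0.0, -0.3, 0.0]
finger_gap: 50.1
grip_force: 0.0
[ 543.43361885 -104.40486689  167.69333346] [-1.79889182e+02  6.20823138e-02  4.21875674e+01] 50.05168258171358
cap [ 557.5 -106.9] 15.9 z [63.6 65.2 66.4]
shoulder [572.  -99.8] [103.4  44. ] 39.7Traceback (most recent call last):
  File "<stdin>", line 2, in <module>
  File "h.py", line 34, in bottle
    m=(h>zc-6)&(h<zc+5)&(D<rc); c,rr=cv2.minEnclosingCircle(X[m][:,:2].astype(np.float32)); print("cap",np.round(c,1),round(rr,1),"z",np.percentile(h[m],[5,50,95]).round(1))
                                                                                                                                      ~~~~~~~~~~~~~^^^^^^^^^^^^^^^^
    return _quantile_unchecked(
        a, q, axis, out, overwrite_input, method, keepdims, weights)
    return _ureduce(a,
                    func=_quantile_ureduce_func,
    ...<5 lines>...
                    overwrite_input=overwrite_input,
                    method=method)
    r = func(a, **kwargs)
    result = _quantile(arr,
                       quantiles=q,
    ...<2 lines>...
                       out=out,
                       weights=wgt)
    slices_having_nans = np.isnan(arr[-1, ...])
                                  ~~~^^^^^^^^^
IndexError: index -1 is out of bounds for axis 0 with size 0
```

```bash
sed -i 's/m=cv2.morphologyEx(m.astype(np.uint8),cv2.MORPH_OPEN,np.ones((2,2)))>0\n    b=/&/; s/D<28); m=cv2.morphologyEx(m.astype/D<28); m=m\&(cv2.morphologyEx(m.astype/; s/np.ones((2,2)))>0$/np.ones((2,2)))>0/' h.py; sed -i '/D<28)/s/>0$/>0)/' h.py
python3 -m handwheel '[[0.0087,0.0113,0.02,0,0,1,0.05],[0,0,0.025,0,0,0,0.05],[0,0,0.02,0,0,0,0.05],[0,0,0,0,0,0,0.05],[0,0,0,0,0,0,0.05]]'
python3 - <<'E'
from h import *
X=np.load("w5.npz")["X"]; bottle(X,557,-107)
E
```

```text
time: 8.85
tool_pos: [556.5, -106.6, 102.2]
tcp_rot: [-179.8, 0.1, 40.8]
ft_force: [-0.4, -0.3, 0.9]
finger_gap: 50.0
grip_force: 0.0
cap [ 557.5 -106.9] 15.9 z [63.6 65.2 66.4]
shoulder [ 557.4 -107.4] [37.6 37. ] 40.4
```

```bash
python3 -m handwheel '[[0.0005,0.0007,0.02,0,0,0,0.05],[0,0,0.013,0,0,0,0.05],[0,0,0.003,0,0,0,0.05],[0,0,0,0,0,0,0.05]]' 45
python3 -m handwheel '[[0,0,0,0,0,0,0.024],[0,0,0,0,0,0,0.024],[0,0,0,0,0,0,0.024],[0,0,0,0,0,0,0.024],[0,0,-0.005,0,0,0,0.024],[0,0,-0.02,0,0,0,0.024],[0,0,-0.035,0,0,0,0.024],[0,0,-0.035,0,0,0,0.024]]'
```

```text
time: 9.18
tool_pos: [558.2, -107.0, 67.6]
tcp_rot: [-179.9, 0.1, 40.8]
ft_force: [-0.7, -0.7, -0.4]
finger_gap: 50.0
grip_force: 0.0
time: 9.85
tool_pos: [557.4, -106.9, 163.0]
tcp_rot: [-179.8, 0.1, 40.9]
ft_force: [1.0, -0.5, -1.2]
finger_gap: 29.9
grip_force: 44.6
```

```bash
python3 -m handwheel '[[-0.021,0.0271,0,0,0,0,0.024],[-0.021,0.0271,0,0,0,0,0.024],[-0.021,0.0271,0,0,0,0,0.024],[-0.021,0.0271,0,0,0,0,0.024],[-0.021,0.0271,0,0,0,6.6,0.024],[0,0,0,0,0,6.6,0.024],[0,0,0,0,0,6.6,0.024],[0,0,0,0,0,6.6,0.024]]'
python3 -m handwheel '[[0,0,0,0,0,6.6,0.024],[0,0,0,0,0,6.6,0.024],[0,0,0,0,0,0,0.024]]'
cat >> h.py <<'E'
def held(X,s,zlo,zhi):
    t=s["tool_pos"]; h=X[...,2]; m=(np.hypot(X[...,0]-t[0],X[...,1]-t[1])<40)&(h>t[2]-zhi)&(h<t[2]-zlo); P=X[m]
    print("held",m.sum(),P.min(0).round(1),P.max(0).round(1),cv2.minAreaRect(P[:,:2].astype(np.float32)))
E
python3 - <<'E'
from h import *
p,d,X,s=wrist("w6"); print(s["tool_pos"],s["tcp_rot"],s["finger_gap"])
tray(X,(505,-279),(514,-278)); held(X,s,15,31)
E
```

```text
time: 10.52
tool_pos: [567.8, -279.4, 163.3]
tcp_rot: [-180.0, 0.0, 14.0]
ft_force: [-0.5, -0.2, -1.2]
finger_gap: 30.0
grip_force: 44.8
time: 10.77
tool_pos: [568.1, -278.5, 163.5]
tcp_rot: [-180.0, 0.0, 0.9]
ft_force: [0.5, 0.2, -1.5]
finger_gap: 29.9
grip_force: 44.8
[ 568.11392571 -278.50440803  163.47025129] [-1.79996527e+02  1.20946914e-02  9.40122329e-01] 29.88928472339904
walls n,yaw,y at x0 [(688, np.float64(1.68), np.float64(-303.8)), (930, np.float64(1.61), np.float64(-250.8))] x range [394.1 614.5]
cap [0. 0.]
held 1384 [ 570.5 -295.9  132.5] [ 585.5 -258.   148.4] ((578.0774536132812, -276.9742126464844), (38.00459289550781, 14.897497177124023), 89.4637680053711)
```

View pics/w6.png

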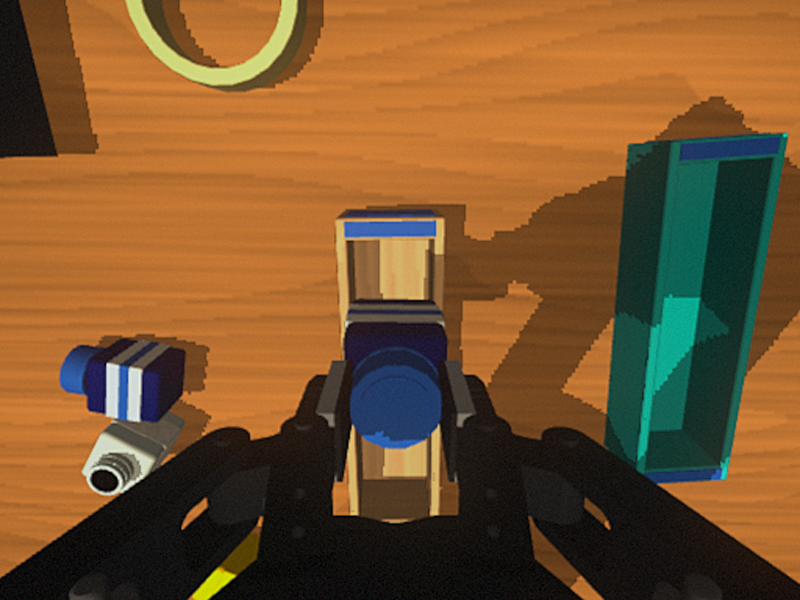

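The held blue_a at (395,390) is over the blue tray, whose end swatch is at (390,228). Correction: +1.5 mm in y and 2° of yaw.

```bash
python3 -m handwheel '[[0,-0.0015,0.02,0,0,-2,0.024],[0,0,0.025,0,0,0,0.024],[0,0,0.02,0,0,0,0.024],[0,0,0.005,0,0,0,0.024],[0,0,0,0,0,0,0.024],[0,0,0,0,0,0,0.024]]'
```

```text
time: 11.32
tool_pos: [568.5, -277.1, 94.0]
tcp_rot: [180.0, -0.0, 3.4]
ft_force: [0.8, 0.2, -0.4]
finger_gap: 30.0
grip_force: 44.8
```

```bash
python3 -m handwheel '[[0,0,0.008,0,0,0,0.024],[0,0,0.005,0,0,0,0.024],[0,0,0.002,0,0,0,0.024],[0,0,0,0,0,0,0.024]]'
```

```text
time: 11.65
tool_pos: [568.0, -276.8, 77.9]
tcp_rot: [-180.0, 0.0, 3.3]
ft_force: [0.5, -0.6, -1.4]
finger_gap: 29.6
grip_force: 44.8
```

```bash
python3 -m handwheel '[[0,0,0.0025,0,0,0,0.024],[0,0,0.002,0,0,0,0.024],[0,0,0.001,0,0,0,0.024],[0,0,0.001,0,0,0,0.024],[0,0,0,0,0,0,0.024]]'
python3 -m handwheel '[[0,0,0.001,0,0,0,0.024],[0,0,0.0005,0,0,0,0.024],[0,0,0,0,0,0,0.024]]'
```

```text
time: 12.07
tool_pos: [569.0, -277.1, 73.7]
tcp_rot: [180.0, -0.1, 3.3]
ft_force: [-2.8, 3.0, 9.7]
finger_gap: 29.9
grip_force: 45.7
time: 12.32
tool_pos: [569.5, -277.1, 73.7]
tcp_rot: [179.9, -0.1, 3.3]
ft_force: [-5.1, 6.1, 18.4]
finger_gap: 29.9
grip_force: 46.6
```

```bash
python3 -m handwheel '[[0,0,-0.002,0,0,0,0.024],[0,0,0,0,0,0,0.05],[0,0,0,0,0,0,0.05],[0,0,0,0,0,0,0.05],[0,0,-0.02,0,0,0,0.05],[0,0,-0.04,0,0,0,0.05],[0,0,-0.04,0,0,0,0.05],[0,0,0,0,0,0,0.05]]'
python3 - <<'E'
from h import *
p,d,X,s=wrist("w7"); print(s["tool_pos"]); tray(X,(505,-277),(569,-276)); bottle(X,569,-276,68,50); bottle(X,514,-278,68,50)
E
python3 -m handwheel '[[-0.0197,-0.0307,0,0,0,0,0.05],[-0.0197,-0.0307,0,0,0,0,0.05],[-0.0197,-0.0307,0,0,0,0,0.05],[-0.0197,-0.0307,0,0,0,0,0.05],[-0.0197,-0.0307,0,0,0,0,0.05],[-0.0197,-0.0307,0,0,0,0,0.05],[0,0,0,0,0,0,0.05]]'
python3 - <<'E'
from h import *
p,d,X,s=wrist("w8"); print(s["tool_pos"],s["tcp_rot"]); bottle(X,453,-100,58,46,15)
h=X[...,2]; m=(h>34)&(h<42)&(np.hypot(X[...,0]-503,X[...,1]+110)<34); print("fallen",cv2.minAreaRect(X[m][:,:2].astype(np.float32)))
m=(h>24)&(h<38)&(X[...,1]>-86)&(X[...,1]<-60)&(abs(X[...,0]-509)<25); print("cap",X[m].min(0),X[m].max(0),X[m].mean(0))
E
```

```text
time: 12.98
tool_pos: [572.2, -279.3, 182.0]
tcp_rot: [179.6, -0.6, 3.3]
ft_force: [2.2, -0.6, 1.7]
finger_gap: 50.2
grip_force: 0.0
[ 572.15971024 -279.28904053  182.03049332]
walls n,yaw,y at x0 [(1121, np.float64(1.66), np.float64(-303.8)), (1297, np.float64(1.65), np.float64(-250.9))] x range [380.5 614.2]
cap [ 566.9 -275. ]
cap [ 566.9 -275. ] 16.1 z [67.3 69.1 70.3]
shoulder [ 566.9 -279.8] [37.7 44.3] 3.1
cap [ 514.2 -277.4] 16.2 z [65.3 69.1 70.4]
shoulder [ 514.  -282.4] [45.1 37.7] 88.7
time: 13.62
tool_pos: [435.2, -95.3, 169.5]
tcp_rot: [-179.8, 0.3, 3.4]
ft_force: [-0.2, -0.8, 0.3]
finger_gap: 49.7
grip_force: 0.0
[435.19276408 -95.29075069 169.50789178] [-179.78729778    0.30140628    3.38663524]
cap [452.8 -99.6] 11.8 z [56.2 59.5 60.7]
shoulder [452.5 -99.9] [37.1 38.3] 58.3
fallen ((496.50970458984375, -101.5394287109375), (53.45409393310547, 51.02061080932617), 79.6182632446289)
cap [486.88229383 -85.93406189  24.20395226] [524.08204845 -63.85546991  37.98499653] [507.50447437 -75.22972328  32.73240087]
```

View pics/w8.png

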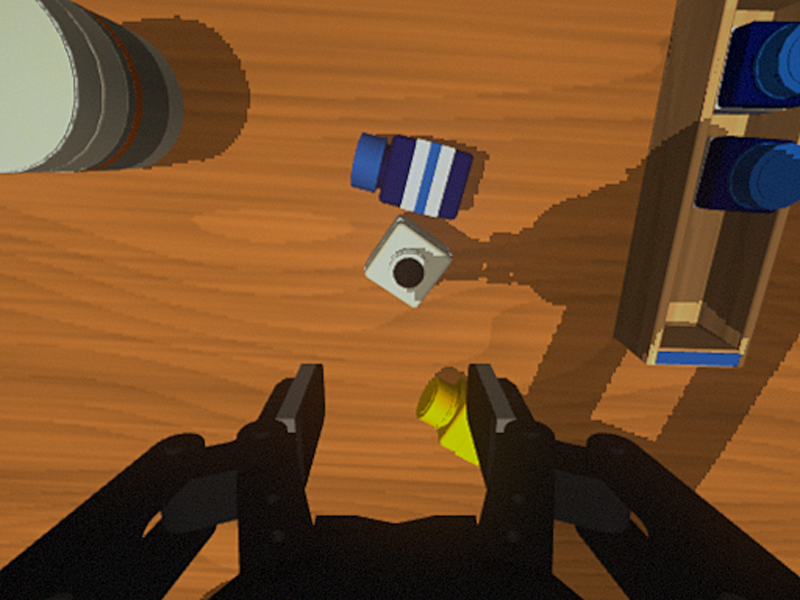

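View: empty (408,262), fallen bottle (415,172) cap to the left, blue tray at right with two bottles standing, its near end gap free.

```bash
python3 -m handwheel '[[0.0173,0.0054,0.025,0,0,0,0.05],[0,0,0.03,0,0,0,0.05],[0,0,0.02,0,0,0,0.05],[0,0,0,0,0,0,0.05],[0,0,0,0,0,0,0.05]]' 45
```

```text
time: 14.08
tool_pos: [456.3, -104.3, 95.9]
tcp_rot: [-179.9, 0.2, 3.2]
ft_force: [-0.2, 0.6, 0.1]
finger_gap: 49.9
grip_force: 0.0
```

```bash
python3 -m handwheel '[[-0.0032,-0.0048,0.012,0,0,0,0.05],[0,0,0.013,0,0,0,0.05],[0,0,0.0055,0,0,0,0.05],[0,0,0,0,0,0,0.05]]'
```

```text
time: 14.42
tool_pos: [453.4, -99.4, 66.2]
tcp_rot: [-180.0, 0.0, 3.3]
ft_force: [-0.5, -0.0, -0.3]
finger_gap: 50.2
grip_force: 0.0
```

```bash
python3 -m handwheel '[[0,0,0.0015,0,0,0,0.014],[0,0,0,0,0,0,0.014],[0,0,0,0,0,0,0.014],[0,0,0,0,0,0,0.014],[0,0,0,0,0,0,0.014],[0,0,-0.005,0,0,0,0.014],[0,0,-0.02,0,0,0,0.014],[0,0,-0.035,0,0,0,0.014]]'
python3 -m handwheel '[[0,0,-0.035,0,0,0,0.014],[0,0,-0.03,0,0,0,0.014],[0.025,-0.01,0,0,0,0,0.014],[0.035,-0.012,0,0,0,0,0.014],[0.035,-0.012,0,0,0,0,0.014],[0.035,-0.012,0,0,0,0,0.014],[0.035,-0.012,0,0,0,0,0.014],[0.025,-0.010,0,0,0,0,0.014]]'
python3 - <<'E'
from h import *
p,d,X,s=wrist("w9"); print(s["tool_pos"],s["tcp_rot"],s["finger_gap"],s["grip_force"])
h=X[...,2]; m=(h>51)&(h<58)&(np.hypot(X[...,0]-690,X[...,1]+5)<95); P=X[m][:,:2]
k,l=cv2.connectedComponents(m.astype(np.uint8)); i=np.bincount(l[l>0]).argmax(); print(cv2.minAreaRect(X[l==i][:,:2].astype(np.float32)))
held(X,s,15,31); held(X,s,25,70)
E
```

```text
time: 15.08
tool_pos: [450.5, -98.5, 122.2]
tcp_rot: [-179.8, 0.4, 3.3]
ft_force: [0.7, 0.2, -0.5]
finger_gap: 19.6
grip_force: 44.1
time: 15.75
tool_pos: [641.7, -19.5, 190.1]
tcp_rot: [-180.0, -0.0, 3.3]
ft_force: [1.2, -0.6, 0.0]
finger_gap: 19.5
grip_force: 44.1
[641.65971001 -19.545673   190.14152004] [-1.79982600e+02 -1.42578556e-02  3.28950906e+00] 19.515837914600887 44.09819304943085
((692.5113525390625, -3.4824295043945312), (107.90018463134766, 128.8594207763672), 3.1995203495025635)
held 1724 [616.5 -43.5 159.1] [665.4   4.6 175.1] ((641.4854736328125, -18.248626708984375), (39.144691467285156, 37.56068801879883), 57.17964172363281)
held 1351 [634.5 -44.6 127.1] [666.5   7.1 165.1] ((653.4131469726562, -15.989767074584961), (27.135557174682617, 53.127742767333984), 12.209203720092773)
```

```bash
python3 -m handwheel '[[0.026,-0.006,0,0,0,0,0.014],[0.026,-0.006,0,0,0,0,0.014],[0,0,0.025,0,0,0,0.014],[0,0,0.03,0,0,0,0.014],[0,0,0.03,0,0,0,0.014],[0,0,0.015,0,0,0,0.014],[0,0,0,0,0,0,0.014]]'
python3 -m handwheel '[[0,0,0.005,0,0,0,0.014],[0,0,0.005,0,0,0,0.014],[0,0,0.002,0,0,0,0.014],[0,0,0,0,0,0,0.014]]'
```

```text
time: 16.38
tool_pos: [687.1, -5.6, 84.6]
tcp_rot: [-179.9, 0.5, 3.3]
ft_force: [-1.1, 0.0, -1.7]
finger_gap: 19.6
grip_force: 44.1
time: 16.72
tool_pos: [691.6, -6.0, 79.6]
tcp_rot: [180.0, -0.1, 3.3]
ft_force: [0.6, 0.9, -1.4]
finger_gap: 20.0
grip_force: 44.1
```

```bash
python3 -m handwheel '[[0,0,0.005,0,0,0,0.014],[0,0,0.003,0,0,0,0.014],[0,0,0.001,0,0,0,0.014],[0,0,0,0,0,0,0.014]]'
python3 -m handwheel '[[0,0,0.0015,0,0,0,0.014],[0,0,0.001,0,0,0,0.014],[0,0,0.001,0,0,0,0.014],[0,0,0,0,0,0,0.014]]'
```

```text
time: 17.05
tool_pos: [691.0, -6.0, 69.4]
tcp_rot: [180.0, -0.0, 3.3]
ft_force: [0.3, -0.3, 0.3]
finger_gap: 19.4
grip_force: 44.1
time: 17.38
tool_pos: [692.2, -6.1, 69.4]
tcp_rot: [180.0, -0.2, 3.3]
ft_force: [-6.6, 0.3, 17.7]
finger_gap: 19.5
grip_force: 46.0
```

```bash
python3 -m handwheel '[[0,0,-0.003,0,0,0,0.014],[0,0,0,0,0,0,0.045],[0,0,0,0,0,0,0.045],[0,0,0,0,0,0,0.045],[0,0,-0.02,0,0,0,0.045],[0,0,-0.04,0,0,0,0.045],[0,0,-0.04,0,0,0,0.05],[0,0,0,0,0,0,0.05]]'
python3 -m handwheel '[[-0.038,0.013,0,0,0,0,0.05],[-0.038,0.013,0,0,0,0,0.05],[-0.038,0.013,0,0,0,0,0.05],[-0.038,0.013,0,0,0,0,0.05],[-0.038,0.013,0,0,0,0,0.05],[-0.038,0.013,0,0,0,0,0.05],[0,0,0,0,0,0,0.05],[0,0,0,0,0,0,0.05]]'
python3 - <<'E'
from h import *
p,d,X,s=wrist("w10"); print(s["tool_pos"],s["tcp_rot"],s["joint_pos"])
h=X[...,2]; D=np.hypot(X[...,0]-503,X[...,1]+105)
m=(h>34)&(h<42)&(D<50); print("all top",cv2.minAreaRect(X[m][:,:2].astype(np.float32)))
m=(h>37.2)&(h<42)&(D<50); print("body top",cv2.minAreaRect(X[m][:,:2].astype(np.float32)),np.median(h[m]))
m=(h>6)&(h<42)&(D<50); print("all",cv2.minAreaRect(X[m][:,:2].astype(np.float32)))
hs=cv2.cvtColor(p,cv2.COLOR_BGR2HSV); k=(h>8)&(h<37)&(D<50)&(hs[...,0]>104)&(hs[...,0]<116)&(X[...,1]>-88); print("cap",X[k].min(0),X[k].max(0),X[k].mean(0),k.sum())
q,_=r.snapshot("top"); np.savez("top1.npz",p=q,d=_)
T=cloud("top",_); m=(np.hypot(T[...,0]-692,T[...,1]+5)<45)&(T[...,2]>30); print("empty in tin",T[m].mean(0),T[m].max(0),m.sum())
E
```

```text
time: 18.05
tool_pos: [695.4, -6.2, 179.1]
tcp_rot: [179.9, -0.8, 3.3]
ft_force: [1.6, 0.9, 2.5]
finger_gap: 49.8
grip_force: 0.0
time: 18.72
tool_pos: [465.8, -97.2, 168.1]
tcp_rot: [-180.0, 0.0, 3.1]
ft_force: [0.4, 0.2, 0.9]
finger_gap: 49.9
grip_force: 0.0
[465.79614663 -97.23704176 168.1005734 ] [-1.79988767e+02  3.22965168e-02  3.14622219e+00] [-1.79675439e+01 -8.93513395e+00  1.10232751e+02 -1.17745449e-03
  7.87365579e+01  6.88864674e+01]
all top ((503.72967529296875, -97.47023010253906), (64.00688171386719, 38.85249710083008), 78.70622253417969)
body top ((502.32598876953125, -104.03632354736328), (49.116119384765625, 38.8797607421875), 80.1036605834961) 38.9568580862464
all ((503.6479187011719, -97.15333557128906), (64.63797760009766, 38.867919921875), 79.46027374267578)
cap [494.11408556 -82.57682486  22.13905754] [524.37881038 -64.87262694  36.91809292] [509.11988378 -73.74032423  33.25129016] 480
empty in tin [686.44004233  -6.14956015  52.33125883] [711.70157713  16.22997281  65.96950359] 184
```

View pics/w10.png

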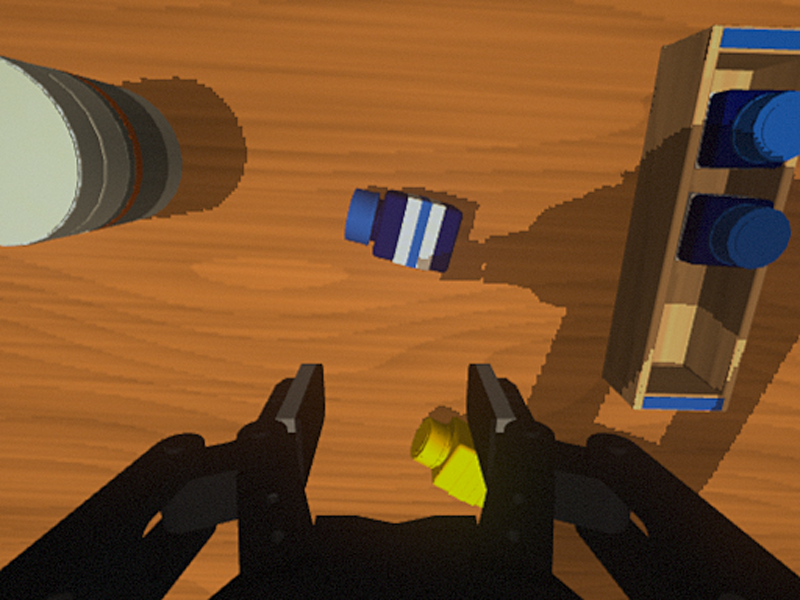

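View: fallen bottle at (405,230), isolated now; tub at left, blue tray's near gap free. The bottle axis is at 79.5°, foot (498,-129). I will grasp the cap with the tool tilted 25° towards the tub, which clears it, then turn the bottle up 90°.

```bash
python3 -m handwheel '[[0.0153,-0.0102,0.022,0,0,0,0.06],[0.0153,-0.0102,0.022,0,0,0,0.06],[0.0153,-0.0102,0.022,0,0,-6.95,0.06],[0,0,0,0,0,-6.95,0.06],[0,0,0,0,0,-6.95,0.06],[0,0,0,0,0,-6.95,0.06],[0,0,0,0,0,-6.95,0.06],[0,0,0,0,0,-6.95,0.06]]' 60
python3 -m handwheel '[[0,0,0,0,0,-6.95,0.06],[0,0,0,0,0,-6.95,0.06],[0,0,0,0,0,-6.95,0.06],[0,0,0,0,0,-6.95,0.06],[0,0,0,0,0,-6.95,0.06],[0,0,0,0,0,0,0.06]]'
python3 -m handwheel '[[0,0,0,0,-6.25,0,0.06],[0,0,0,0,-6.25,0,0.06],[0,0,0,0,-6.25,0,0.06],[0,0,0,0,-6.25,0,0.06],[0,0,0,0,0,0,0.06],[0,0,0,0,0,0,0.06]]'
cat >> h.py <<'E'
def plan(p,R):
    s=r.sense(); M=Ro.from_euler("xyz",s["tcp_rot"],degrees=True)
    print("now",s["tool_pos"].round(1),s["tcp_rot"].round(1),"j",s["joint_pos"].round(0),"F",s["ft_force"].round(1))
    print("shift tool mm",M.inv().apply(np.array(p)-s["tool_pos"]).round(1),"turn tool deg",np.degrees((M.inv()*R).as_rotvec()).round(2))
def tool(yaw,tilt): return Ro.from_euler("xyz",[180,0,yaw],degrees=True)*Ro.from_rotvec([0,np.radians(tilt),0])
E
python3 - <<'E'
from h import *
plan((509.8,-64.4,24),tool(79.5,-25)); print(tool(79.5,-25).as_matrix().round(2))
E
```

```text
time: 19.48
tool_pos: [513.4, -62.9, 102.7]
tcp_rot: [180.0, -0.0, 45.4]
ft_force: [0.6, -0.5, -0.5]
finger_gap: 60.1
grip_force: 0.0
time: 19.98
tool_pos: [513.3, -63.1, 102.8]
tcp_rot: [180.0, -0.0, 80.1]
ft_force: [-0.4, -0.2, 0.6]
finger_gap: 60.0
grip_force: 0.0
time: 20.48
tool_pos: [512.3, -61.5, 101.7]
tcp_rot: [-179.9, 24.9, 79.8]
ft_force: [0.3, -0.1, 0.4]
finger_gap: 60.0
grip_force: 0.0
now [512.3 -61.5 101.7] [-179.9   24.9   79.8] j [  3.   8. 104. -25.  75.  22.] F [ 0.3 -0.1  0.4]
shift tool mm [29.7 -1.9 71.8] turn tool deg [ 0.08 -0.1   0.29]
[[ 0.17  0.98 -0.08]
 [ 0.89 -0.18 -0.42]
 [-0.42  0.   -0.91]]
```

```bash
python3 -m handwheel '[[0.009,-0.0019,0.022,0,0,0.3,0.06],[0.009,0,0.022,0,0,0,0.06],[0.007,0,0.0165,0,0,0,0.06],[0,0,0,0,0,0,0.06],[0,0,0,0,0,0,0.06]]'
python3 - <<'E'
from h import *
plan((509.8,-64.4,24),tool(79.5,-25)); wrist("w11")
X=np.load("w11.npz")["X"]; h=X[...,2]; D=np.hypot(X[...,0]-503,X[...,1]+97); T=(h>36)&(h<41)&(D<40)&(X[...,1]<-82); print(T.sum(),cv2.minAreaRect(X[T][:,:2].astype(np.float32)))
E
```

```text
time: 20.9
tool_pos: [508.9, -66.9, 37.0]
tcp_rot: [180.0, 24.9, 79.3]
ft_force: [0.0, 0.8, 0.8]
finger_gap: 60.1
grip_force: 0.0
now [508.9 -66.9  37. ] [180.   24.9  79.3] j [  3.  14. 106. -26.  69.  25.] F [0.  0.8 0.8]
shift tool mm [ 7.8  0.4 10.7] turn tool deg [-0.05 -0.08 -0.21]
2546 ((508.3653259277344, -102.9322280883789), (49.62078857421875, 50.02456283569336), 81.61579132080078)
```

View pics/w11.png

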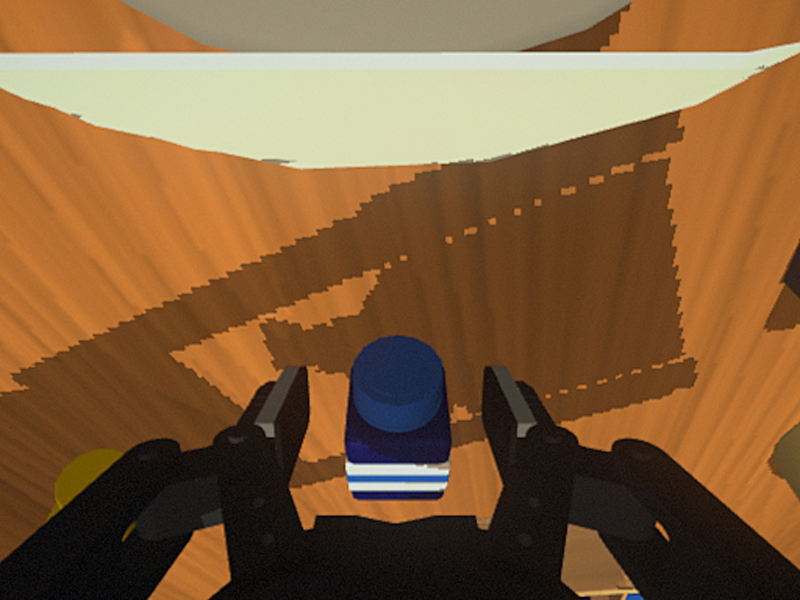

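The view shows the bottle's cap at (397,380), centred between the jaws with the shoulder below it; the tub is beyond, at the top.

```bash
python3 -m handwheel '[[0.004,0.0004,0.0055,0,0,0,0.06],[0.0038,0,0.005,0,0,0,0.06],[0,0,0,0,0,0,0.06],[0,0,0,0,0,0,0.06]]'
python3 - <<'E'
from h import *
plan((509.8,-64.4,24),tool(79.5,-25))
E
```

```text
time: 21.28
tool_pos: [510.4, -63.5, 24.6]
tcp_rot: [179.9, 25.0, 79.4]
ft_force: [-0.3, 0.6, -0.5]
finger_gap: 60.3
grip_force: 0.0
now [510.4 -63.5  24.6] [179.9  25.   79.4] j [  3.  15. 106. -26.  68.  26.] F [-0.3  0.6 -0.5]
shift tool mm [-0.6 -0.4  1. ] turn tool deg [ 0.09 -0.01 -0.1 ]
```

Close and lift slowly, straight up (tool axes: up = −0.42·x', −0.91·z' → shift x −, z −).

```bash
python3 -m handwheel '[[-0.0006,0,0.001,0,0,0,0.024],[0,0,0,0,0,0,0.024],[0,0,0,0,0,0,0.024],[0,0,0,0,0,0,0.024],[0,0,0,0,0,0,0.024],[-0.002,0,-0.0045,0,0,0,0.024],[-0.006,0,-0.0135,0,0,0,0.024],[0,0,0,0,0,0,0.024]]'
```

```text
time: 21.95
tool_pos: [511.6, -64.2, 45.8]
tcp_rot: [179.7, 25.0, 79.3]
ft_force: [1.3, 0.4, -0.1]
finger_gap: 29.5
grip_force: 59.3
```

```bash
python3 -m handwheel '[[-0.0155,0,-0.0335,0,0,0,0.024],[-0.0155,0,-0.0335,0,0,0,0.024],[-0.0155,0,-0.0335,0,0,0,0.024],[0,0,0,0,6.9,0,0.024],[0,0,0,0,6.9,0,0.024],[0,0,0,0,6.9,0,0.024],[0,0,0,0,6.9,0,0.024],[0,0,0,0,0,0,0.024]]'
python3 - <<'E'
from h import *
plan((447,-277.5,170),tool(91.65,65))
E
```

```text
time: 22.62
tool_pos: [510.3, -66.6, 155.1]
tcp_rot: [179.7, -2.9, 79.2]
ft_force: [-0.2, -0.7, -0.8]
finger_gap: 29.4
grip_force: 59.4
now [510.3 -66.6 155.1] [179.7  -2.9  79.2] j [-15.  -2. 106.   3.  77.  -5.] F [-0.2 -0.7 -0.8]
shift tool mm [-217.9  -22.4  -26.3] turn tool deg [  7.56  61.83 -10.71]
```

```bash
python3 -m handwheel '[[-0.0365,-0.0037,-0.0045,0,0,0,0.024],[-0.0365,-0.0037,-0.0045,0,0,0,0.024],[-0.0365,-0.0037,-0.0045,0,0,0,0.024],[-0.0365,-0.0037,-0.0045,0,0,0,0.024],[-0.0365,-0.0037,-0.0045,0,0,0,0.024],[-0.0365,-0.0037,-0.0045,0,0,-6.2,0.024],[0,0,0,0,0,-6.2,0.024],[0,0,0,0,6.5,0,0.024]]'
python3 -m handwheel '[[0,0,0,0,6.9,0,0.024],[0,0,0,0,6.9,0,0.024],[0,0,0,0,6.9,0,0.024],[0,0,0,0,6.9,0,0.024],[0,0,0,0,6.9,0,0.024],[0,0,0,0,0,0,0.024]]'
python3 - <<'E'
from h import *
plan((447,-277.5,170),tool(91.65,65))
E
```

```text
time: 23.28
tool_pos: [447.3, -275.8, 171.2]
tcp_rot: [179.4, -8.8, 92.3]
ft_force: [-0.1, 1.4, -1.4]
finger_gap: 29.6
grip_force: 59.6
time: 23.78
tool_pos: [445.3, -275.4, 164.3]
tcp_rot: [180.0, -44.3, 91.7]
ft_force: [-0.6, 0.9, -4.2]
finger_gap: 29.4
grip_force: 59.4
now [ 445.3 -275.4  164.3] [180.  -44.3  91.7] j [-53.  29.  79.  25. 109. -55.] F [-0.6  0.9 -4.2]
shift tool mm [ 2.4  1.6 -5.6] turn tool deg [-0.03 20.67  0.04]
```

```bash
python3 -m handwheel '[[0.0024,0.0016,-0.0056,0,6.9,0,0.024],[0,0,0,0,6.9,0,0.024],[0,0,0,0,6.9,0,0.024],[0,0,0,0,0,0,0.024],[0,0,0,0,0,0,0.024]]'
python3 - <<'E'
from h import *
plan((447,-277.5,170),tool(91.65,65))
p,d=r.snapshot("side"); t=cam("side"); q=t[0]@(t[1]@np.array([447,-277,140])+t[2]); u,v=(q[:2]/q[2]).astype(int); print(u,v)
a=p[max(0,v-75):v+75,max(0,u-100):u+100]; cv2.imwrite("pics/s1.png",cv2.resize(a,None,fx=3.5,fy=3.5,interpolation=cv2.INTER_CUBIC))
wrist("w12")
E
```

```text
time: 24.2
tool_pos: [449.0, -276.9, 173.7]
tcp_rot: [179.3, -64.2, 92.5]
ft_force: [0.6, -0.3, 0.2]
finger_gap: 29.6
grip_force: 59.5
now [ 449.  -276.9  173.7] [179.3 -64.2  92.5] j [-56.  43.  69.  35. 123. -54.] F [ 0.6 -0.3  0.2]
shift tool mm [-3.5 -2.   1.1] turn tool deg [-0.06  0.79  0.38]
324 146
```

View pics/w12.png

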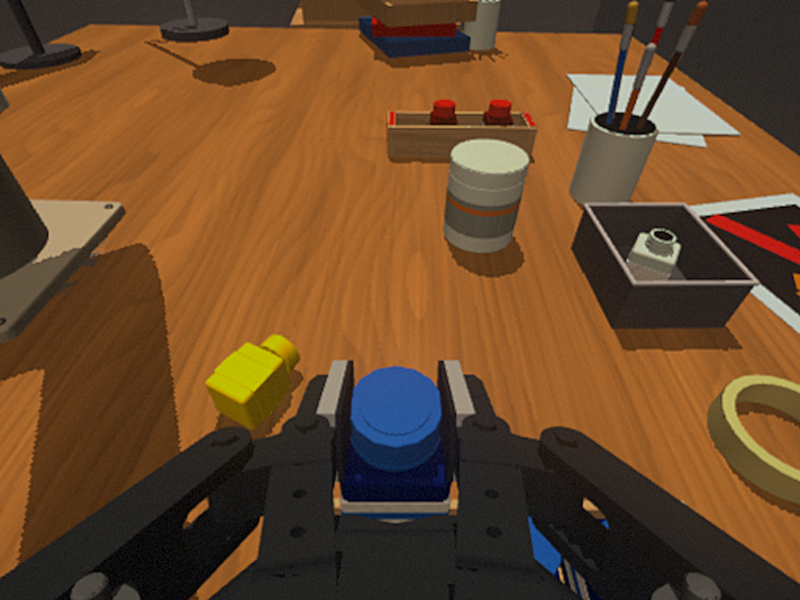

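The view shows the bottle held upright, square in the jaws at (395,430); the others stand well (two reds in their tray, empty in the tin). I check the uprightness by a plane fit to the cap top.

Run:
```python
from h import *
z=np.load("w12.npz"); X,p=z["X"],z["p"]; hs=cv2.cvtColor(p,cv2.COLOR_BGR2HSV).astype(int); v,u=np.mgrid[:384,:512]
m=(np.hypot((u-395*.64),(v-405*.64)*1.3)<24)&(hs[...,0]>100)&(hs[...,0]<125)
P=X[m]; c=P.mean(0); n=np.linalg.svd(P-c,full_matrices=False)[2][2]; n*=np.sign(n[2]); e=abs((P-c)@n)<1.5; P=P[e]; c=P.mean(0); n=np.linalg.svd(P-c,full_matrices=False)[2][2]; n*=np.sign(n[2])
print(m.sum(),e.sum(),c,n,np.degrees(np.arccos(n[2])),P.min(0),P.max(0))
m=(X[...,2]<155)&(X[...,2]>105)&(np.hypot(X[...,0]-449,X[...,1]+277)<32)&(abs(u-253)<33)&(v>300)&(v<345)
print("body front", X[m].min(0),X[m].max(0),np.median(X[m],0),m.sum())
plan((447.5,-277.7,100),tool(91.65,65))
```

```text
1393 487 [ 449.87007416 -272.09564273  174.19115216] [-0.01168267  0.15329381  0.98811159] 8.843631248487943 [ 437.47666913 -276.71697206  172.1471623 ] [ 461.74997341 -266.94304692  175.52354562]
body front [ 432.95176803 -292.38863842  126.20754836] [ 468.78003507 -284.55525612  154.99556771] [ 450.66501728 -290.71182847  144.57275971] 1533
now [ 450.2 -277.9  178.1] [178.5 -63.8  93.3] j [-56.  43.  68.  35. 123. -54.] F [0.6 0.  0.2]
shift tool mm [-69.9  -3.6  34.7] turn tool deg [0.05 1.17 0.73]
```

```bash
python3 -m handwheel '[[0,-0.003,0,0,1,0.7,0.024],[0,0,0,0,0,0,0.024],[0,0,0,0,0,0,0.024]]'
cat > f.py <<'E'
from h import *
p,d,X,s=wrist("w13"); hs=cv2.cvtColor(p,cv2.COLOR_BGR2HSV).astype(int); v,u=np.mgrid[:384,:512]
m=(abs(u-253)<22)&(abs(v-257)<16)&(hs[...,0]>100)&(hs[...,0]<125)
Q=X[m]; rng=np.random.default_rng(0); best=None
for _ in range(300):
    a=Q[rng.choice(len(Q),3,False)]; n=np.cross(a[1]-a[0],a[2]-a[0]); n/=np.linalg.norm(n)+1e-9; e=abs((Q-a[0])@n)<1
    if best is None or e.sum()>best.sum(): best=e
P=Q[best]; c=P.mean(0); n=np.linalg.svd(P-c,full_matrices=False)[2][2]; n*=np.sign(n[2])
print(len(Q),len(P),c.round(1),n.round(3),np.degrees(np.arccos(n[2])).round(1),P.min(0).round(1),P.max(0).round(1))
plan((447.5,-277.7,100),tool(91.65,65))
E
python3 f.py
```

```text
time: 24.55
tool_pos: [446.8, -278.5, 178.9]
tcp_rot: [179.7, -65.0, 91.8]
ft_force: [-0.1, 0.6, -1.2]
finger_gap: 29.3
grip_force: 59.5
1333 1231 [ 446.9 -271.8  176.9] [0.003 0.008 1.   ] 0.5 [ 435.3 -281.4  176. ] [ 458.  -261.5  178. ]
now [ 446.8 -278.4  178.6] [179.7 -65.   91.8] j [-56.  43.  68.  35. 124. -54.] F [-0.1 -0.4 -1.1]
shift tool mm [-70.9   0.6  33.8] turn tool deg [ 0.14 -0.01  0.07]
```

Run:
```python
from h import *
z=np.load("w13.npz"); X,p=z["X"],z["p"]; hs=cv2.cvtColor(p,cv2.COLOR_BGR2HSV).astype(int)
m=(abs(X[...,2]-176.9)<2)&(np.hypot(X[...,0]-447,X[...,1]+272)<24)&(hs[...,0]>100)&(hs[...,0]<125)&(hs[...,1]>100)
print(m.sum(),X[m].min(0),X[m].max(0),cv2.minEnclosingCircle(X[m][:,:2].astype(np.float32)))
m=(X[...,2]<160)&(X[...,2]>130)&(np.hypot(X[...,0]-447,X[...,1]+272)<32)&(hs[...,0]>100)&(hs[...,0]<130)&(hs[...,1]>100); print(X[m].min(0),X[m].max(0))
plan((447.5,-284,125),tool(91.65,65))
```

```text
2477 [ 431.97298019 -288.47324309  174.91761144] [ 461.6431664  -256.45096593  178.73127276] ((446.73565673828125, -272.3873291015625), 16.125350952148438)
[ 428.62794633 -292.51298967  132.18349187] [ 465.99136537 -275.06813699  159.91184102]
now [ 446.8 -278.4  178.6] [179.7 -65.   91.8] j [-56.  43.  68.  35. 124. -54.] F [-0.1 -0.4 -1.1]
shift tool mm [-50.9   0.4  17.6] turn tool deg [ 0.14 -0.01  0.07]
```

```bash
python3 -m handwheel '[[-0.017,0.0004,0.006,0,0,0,0.024],[-0.019,0,0.006,0,0,0,0.024],[-0.015,0,0.0055,0,0,0,0.024],[0,0,0,0,0,0,0.024],[0,0,0,0,0,0,0.024],[0,0,0,0,0,0,0.024]]'
python3 - <<'E'
from h import *
plan((447.5,-284.5,80),tool(91.65,65))
E
```

```text
time: 25.1
tool_pos: [447.4, -284.0, 124.7]
tcp_rot: [179.7, -65.1, 91.8]
ft_force: [0.7, 0.5, -1.0]
finger_gap: 29.4
grip_force: 59.5
now [ 447.4 -284.   124.7] [179.7 -65.1  91.8] j [-57.  48.  67.  34. 121. -56.] F [ 0.7  0.5 -1. ]
shift tool mm [-40.8   0.   18.4] turn tool deg [ 0.14 -0.15  0.05]
```

```bash
python3 -m handwheel '[[-0.014,0,0.0065,0,0,0,0.024],[-0.015,0,0.0065,0,0,0,0.024],[-0.008,0,0.004,0,0,0,0.024],[-0.0035,0,0.0015,0,0,0,0.024],[0,0,0,0,0,0,0.024],[0,0,0,0,0,0,0.024]]'
python3 - <<'E'
from h import *
plan((447.5,-284.5,73),tool(91.65,65))
E
```

```text
time: 25.6
tool_pos: [447.2, -283.9, 79.1]
tcp_rot: [179.9, -65.2, 91.7]
ft_force: [0.1, 0.7, -0.2]
finger_gap: 29.8
grip_force: 59.5
now [ 447.2 -283.9   79.1] [179.9 -65.2  91.7] j [-57.  53.  66.  33. 119. -58.] F [ 0.1  0.7 -0.2]
shift tool mm [-5.8  0.3  2. ] turn tool deg [ 0.12 -0.23  0.  ]
```

```bash
python3 -m handwheel '[[-0.0036,0,0.0017,0,0,0,0.024],[-0.0018,0,0.0008,0,0,0,0.024],[-0.0009,0,0.0004,0,0,0,0.024],[0,0,0,0,0,0,0.024],[0,0,0,0,0,0,0.024]]'
python3 -m handwheel '[[-0.0009,0,0.0004,0,0,0,0.024],[-0.0009,0,0.0004,0,0,0,0.024],[-0.0009,0,0.0004,0,0,0,0.024],[0,0,0,0,0,0,0.024]]'
```

```text
time: 26.02
tool_pos: [447.1, -284.0, 72.1]
tcp_rot: [179.9, -65.2, 91.6]
ft_force: [-0.3, 0.3, -1.0]
finger_gap: 29.4
grip_force: 59.5
time: 26.35
tool_pos: [447.1, -284.0, 70.9]
tcp_rot: [179.7, -65.3, 91.9]
ft_force: [-1.7, 0.6, 10.5]
finger_gap: 29.5
grip_force: 60.1
```

```bash
python3 -m handwheel '[[0.0009,0,-0.0004,0,0,0,0.024],[0,0,0,0,0,0,0.042],[0,0,0,0,0,0,0.042],[0,0,0,0,0,0,0.042],[0,0,0,0,0,0,0.042],[0,0,-0.005,0,0,0,0.042],[0,0,-0.015,0,0,0,0.042],[0,0,-0.03,0,0,0,0.042]]'
python3 -m handwheel '[[0,0,-0.035,0,0,0,0.042],[0.015,0,-0.035,0,0,0,0.042],[0.03,0,-0.02,0,0,0,0.042],[0,0,0,0,0,0,0.042]]'
python3 - <<'E'
from h import *
p,d,X,s=wrist("w14"); print(s["tool_pos"])
p,d=r.snapshot("top"); T=cloud("top",d); tray(T,(506,-277),(447,-279))
for n,x,y in(("fallen",447,-279),("kept",514,-278),("blue_a",567,-275),("red_a",502,304),("red_kept",581,307),("empty",692,-5)):
    m=(np.hypot(T[...,0]-x,T[...,1]-y)<20)&(T[...,2]>56); P=T[m]; print(n,m.sum(),P.mean(0).round(1) if m.any() else "", np.percentile(P[:,2],[50,95]).round(1) if m.any() else "")
E
```

```text
time: 27.02
tool_pos: [447.9, -327.1, 89.8]
tcp_rot: [-179.7, -65.5, 91.4]
ft_force: [1.1, -0.8, -0.3]
finger_gap: 41.5
grip_force: 0.0
time: 27.35
tool_pos: [450.5, -396.2, 176.3]
tcp_rot: [179.1, -64.7, 92.3]
ft_force: [0.5, -0.6, 1.6]
finger_gap: 41.9
grip_force: 0.0
[ 450.45540324 -396.22341988  176.33561852]
walls n,yaw,y at x0 [(135, np.float64(1.49), np.float64(-307.0)), (102, np.float64(1.49), np.float64(-253.6))] x range [397.8 613.8]
cap [ 445.1 -279.9]
fallen 140 [ 444.9 -279.2   67.6] [68.1 70.7]
kept 138 [ 511.5 -279.1   67.3] [68.  71.1]
blue_a 132 [ 564.3 -277.1   67.4] [67.7 70.9]
red_a 146 [500.  299.1  67.5] [68.  71.3]
red_kept 145 [580.  304.5  67.4] [68.1 71.2]
empty 65 [687.6  -9.1  61.3] [61.4 63.7]
```

View pics/w14.png

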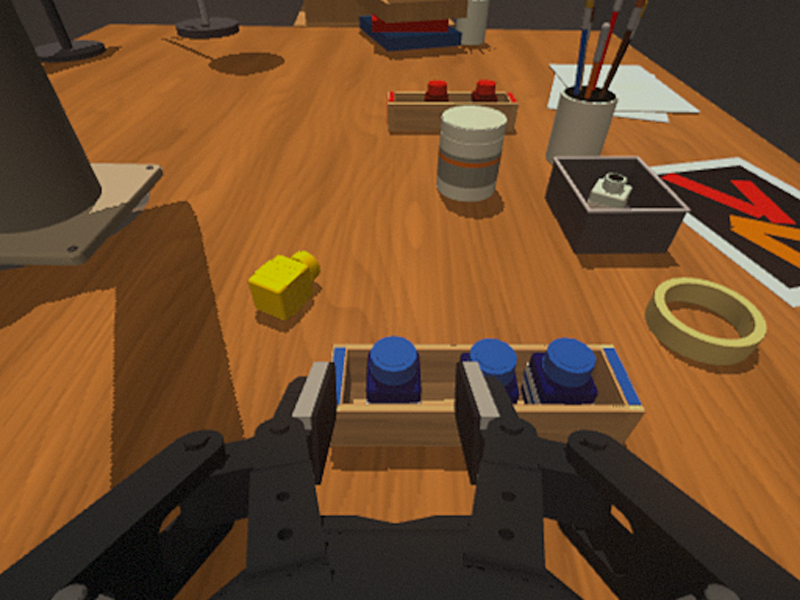

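The view shows three blue bottles upright in the blue tray (395, 490 and 570 at y≈370), two reds in the red tray, the empty in the tin, and the bystanders in place. Heights agree (cap tops at 68 mm). Handing in.

```bash
python3 -m handwheel '[[0,0,0,0,0,0,0.042],[0,0,0,0,0,0,0.042],[0,0,0,0,0,0,0.042]]'; python3 -c "
from bench import r
print(r.hand_in())"
```

```text
time: 27.7
tool_pos: [449.7, -391.2, 168.2]
tcp_rot: [-179.9, -65.4, 91.5]
ft_force: [0.4, 0.4, -0.4]
finger_gap: 42.1
grip_force: 0.0
the job is handed in; nothing more can be done
None
```

I handed the job in after 27.7 s on the robot clock; no verdict came back, but the last pictures show both red and all three blue bottles upright in their trays, the empty bottle in the tin, and the tub, brush pot and tape looking undisturbed.

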